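# Unmould the cast test bars onto the sprung inspection tray and set the magnifier

## Task

Take all the cast test bars out of the open mould and lay them side by side on the sprung tray, each flat inside its lip. Once every bar is on the tray, swing the magnifier round until its arm points straight over the middle of the tray, and tilt its lens level. Leave the wax tin behind the mould where it stands.

Things in the scene. Friction and masses are not known exactly. Their poses are not given: they have to be found in the camera images.
- mould_top (a point): Open mould: fixed dark steel block 142 (x) x 250 (y) x 24 mm high. Point: centre of its upper face. Four cavities 14 mm deep lie side by side at y = -90, -30, 30, 90 mm, their length along x. A trough 50 mm wide (x -25 to 25 mm), as deep as the cavities, runs across the block along y, so that fingers can reach down on both sides of each bar's waist.
- tray_face (a point): Sprung tray: level grey plate behind a steel lip 6 mm high; 136 (x) x 248 mm (y) are free inside the lip. Point: centre of its upper face, z up, moves with it. 85 mm above the table when empty; it sinks about 8 mm for each bar (spring 250 N/m). Four bars fit side by side, their length along x, 60 mm apart.
- tray (a joint): Sinking of the sprung tray, m: 0 empty at the top, grows downward, at most 0.047.
- swivel (a joint): Swivel of the magnifier's arm about the upright post behind the tray, rad: 0 = the arm points from the post straight over the middle of the tray (along the tray's -x); positive = swung aside, clockwise from above, towards the tray's +y (1.6 to 2.0 at the start). Stiff: stays where it is left; about 1 N at the grab bar moves it. Range -0.7 to 2.3.
- tilt (a joint): Tilt of the magnifier's head (square black frame 92 mm wide with a clear lens) about the level hinge across the end of the arm, rad: 0 = lens level, positive = its far edge raised and the grab bar leaning back towards the post. Stiff: stays where it is left; about 3 N at the grab bar moves it. Range -0.4 to 1.1.
- grab_bar (a point): Grab bar on top of the magnifier's head: round steel bar 10 mm thick, 72 mm long, level and square to the arm, on two thin uprights, 60 mm from the tilt hinge and straight above it when the lens is level. Point: its middle; y along the bar. Grip it across from above; it turns in the grip. Moving it in an arc about the post swivels the arm, in an arc about the tilt hinge tilts the head.
- lens_hinge (a point): Point on the tilt hinge at the end of the magnifier's arm, 110 mm from the post's axis, 163 mm above the table; x points from here along the arm to the post.
- post_axis (a point): Point on the swivel axis of the magnifier's post, 163 mm above the table, 150 mm behind the tray's centre along the tray's x. Fixed.
- bar_1_centre (a point): A cast test bar, white, flat and dumb-bell shaped: 110 mm long (x), 20 mm thick (z), its ends 27 mm long and 36 mm wide (y), its waist 22 mm wide over 56 mm. Point: its centre, half-way up. About 0.2 kg. It starts in one of the mould's cavities, its top 6 mm above the mould, or is absent; either face may end up.
- bar_2_centre (a point): A cast test bar, white, flat and dumb-bell shaped: 110 mm long (x), 20 mm thick (z), its ends 27 mm long and 36 mm wide (y), its waist 22 mm wide over 56 mm. Point: its centre, half-way up. About 0.2 kg. It starts in one of the mould's cavities, its top 6 mm above the mould, or is absent; either face may end up.
- bar_3_centre (a point): A cast test bar, white, flat and dumb-bell shaped: 110 mm long (x), 20 mm thick (z), its ends 27 mm long and 36 mm wide (y), its waist 22 mm wide over 56 mm. Point: its centre, half-way up. About 0.2 kg. It starts in one of the mould's cavities, its top 6 mm above the mould, or is absent; either face may end up.
- bar_4_centre (a point): A cast test bar, white, flat and dumb-bell shaped: 110 mm long (x), 20 mm thick (z), its ends 27 mm long and 36 mm wide (y), its waist 22 mm wide over 56 mm. Point: its centre, half-way up. About 0.2 kg. It starts in one of the mould's cavities, its top 6 mm above the mould, or is absent; either face may end up.
- wax_tin: Bystander: round white tin, 60 mm across, 25 mm high, behind the mould. Origin under its centre.
There are look-alikes about, which are no part of the job. Leave any brown look-alike of the part that bears bar_3_centre alone.

How it is judged:
By the outcome, as a careful person would: the job done as asked, in the order asked, and still so for the second after the job is handed in, with the robot touching nothing.
Of bar_1, bar_2, bar_3, bar_4 only 3 to 4 are there at a start; the rules pass over those that are not, and their reading is None.
At some moment in a run one of bar_1, bar_2, bar_3, bar_4 may be knocked a few centimetres aside while the robot is not near it.
Once in a run the grip may slacken for a moment while it holds something.
It also fails if it takes over 208 s, if anything falls off the work surface, if the arm or the gripper's body presses on something with over 40 N, if the wrist force passes 120 N, or if a joint passes its speed limit or range.

## Robot

A 6-joint arm with a two-finger parallel gripper is mounted at the origin on a cart in front of the work surface, level with it; the furniture and walls round the work are solid. World frame = base frame: x ahead of the robot, y to its left, z up, the work surface at z = 0. Lengths are in m, angles in rad, forces in N, time in s.
With the tool pointing down it reaches from about 0.225 to 0.875 m from the base axis. Payload 3.4 kg.
Tool frame: the origin (TCP) lies on the centre line of the jaws, within the pads' length; the fingertips stand ahead of it and the grasp point (between the pads) lies 2 mm behind it (tips_ahead is the z of the fingertips in the tool frame, in m); z points along the fingers, y is the line along which they close (so a half turn about z gives the same grasp; the last joint's range is limited). The gripper opens to 85 mm and grips with 20 to 120 N. Pads are 22 mm wide; open, the fingers measure 114 mm over their backs; the gripper's body (76 mm by 85 mm) begins 54 mm behind the grasp point. The pads swing forward as they close: fully open they stand 13 mm farther back than shut.
Start: joints at [1.042, 0.276, 1.505, -0, 1.361, -0.121], TCP at [0.228, 0.528, 0.248] pointing down, gripper open.
Joint ranges: [-2.89, 2.89], [-0.75, 2.08], [0.22, 2.7], [-1.18, 4.32], [0.11, 2.71], [-2.7, 2.7]. Speed limits (rad/s): [2.57, 2.57, 3.14, 3.14, 3.14, 3.14].

## Interface

Orientations are given as a rotation vector (axis times angle).
In Python, from plant import * gives the robot as it stands.
- The arm moves only by the shell command python3 -m creep 'ROWS' [FORCE]. ROWS is text: rows parted by semicolons, each of 7 numbers parted by spaces: the shift along the tool's x, y, z in mm, then the turn, a rotation vector about the tool's x, y, z in degrees, then the opening in per cent of the stroke, from 0 (shut) to 100 (fully open). A call has exactly 10 rows; each row shifts and turns the commanded pose from where the row before left it, along the tool's axes as they then stand; what a row does not reach is not made up. A row lasts 1/10 s, in which the tool goes at most 50 mm and 8.59 degrees, less where a joint would pass 70% of its speed; a pose out of reach is approached as far as the arm can. A call is refused whole if a number of a shift passes 50 or a number of a turn 8.59, either way. A call with a gripper value outside its range is refused whole. The fingers move at their own pace and stop on an object; FORCE is the grip in N (left out, the last holds). Time passes only in rows, so rows that do not move let the fingers close, or fill a call up. It gives the time, the measured TCP pose, the force, the opening and the grip force at its end, in the units of the state.
- read_state(): the state, without advancing time (a new reading comes with each control period).
- capture(name): name is "side" or "top"; returns a dict with "img" (400x640x3 uint8, red, green, blue), "vertical_fov" (degrees; the focal length in pixels is half the picture's height over the tangent of half this angle, whatever the lens; pixels are square), "cx", "cy" (the principal point, pixels), "R" (3x3) and "t" (3): a world point X has camera coordinates R X + t. Camera axes: x right, y down, z forward; pixel columns grow to the right and rows downward; lengths in m; the calibration is good to about 2 mm. A picture is of the moment at which its call begins. There is no depth.
- finish_job(): hands the job in; it is judged then, once.
The state is a dict: "t": time; "joint_pos": joint angles; "qd": joint speeds; "joint_torque": joint torques, N m; "ee_pos": TCP position; "tool_rot": TCP orientation; "force": force on the tool from outside, world axes, zero at the start; "ft_torque": the same for the moment, N m; "gripper_width": finger opening in m; "gripper_force": force on a finger pad.
Only numpy, scipy, OpenCV 4.12 (cv2) and the standard library are available. Lean on these libraries where they do the work, as an engineer would, in place of code of your own. Each camera call takes 0.05 s, during which the arm holds its last target. There are 200 camera calls.

## Working session

There is one attempt and no reset: what is moved stays moved. The work goes in short steps, Python scripts to look and compute and a shell command to move; the robot and the scene stay as the last step left them, time stands still between calls to the robot, and variables do not carry over. Pictures are saved under pics/ and viewed, at most 14 in all, crops included, and the job is handed in when it is done.

```bash
ls; mkdir -p pics; cat > h.py <<'E'
from plant import *
import numpy as np, cv2
from scipy.spatial.transform import Rotation as Ro
def cap(n,f=None):
    c=capture(n); c['f']=200/np.tan(np.radians(c['vertical_fov'])/2)
    if f: cv2.imwrite('pics/'+f,c['img'][:,:,::-1])
    return c
def ray(c,u,v,z):
    R=np.array(c['R']);t=np.array(c['t']);o=-R.T@t
    d=R.T@np.array([(u-c['cx'])/c['f'],(v-c['cy'])/c['f'],1])
    return o+d*(z-o[2])/d[2]
def proj(c,X):
    p=np.array(c['R'])@np.array(X)+np.array(c['t']); return p[:2]/p[2]*c['f']+[c['cx'],c['cy']]
def crop(c,u0,v0,u1,v1,s,f):
    i=c['img'][v0:v1,u0:u1,::-1]; cv2.imwrite('pics/'+f,cv2.resize(i,None,fx=s,fy=s,interpolation=cv2.INTER_CUBIC))
E
python3 - <<'E'
from h import *
s=read_state();print(s)
for n in('top','side'):
    c=cap(n,n+'0.png');print(n,c['f'],c['cx'],c['cy'],np.array(c['R']).round(3),-np.array(c['R']).T@c['t'])
E
```

```text
pics
{'t': 0.0, 'joint_pos': array([ 1.04197886e+00,  2.76595990e-01,  1.50615140e+00,  1.44718853e-05,
        1.36070010e+00, -1.20990921e-01]), 'qd': array([-1.07514756e-03,  1.13020299e-04,  1.05379516e-03, -6.09889017e-05,
        2.10689193e-03, -1.56080010e-03]), 'joint_torque': array([ 3.23073473e-03, -4.16772366e+01, -2.45812923e+01,  2.42092965e-04,
        1.08660504e-02, -1.35759939e-05]), 'ee_pos': array([0.22779208, 0.52740313, 0.24743184]), 'tool_rot': array([-6.36063958e-01, -3.07590886e+00,  2.75351962e-03]), 'force': array([-0.22113013, -0.42238063, -0.93126629]), 'ft_torque': array([ 0.0288462 , -0.0107231 , -0.02305608]), 'gripper_force': 0.0, 'gripper_width': 0.08541273824301407}
top 479.9611455992578 314.01299631076745 193.83132393902775 [[ 0.029 -1.     0.004]
 [-0.994 -0.03  -0.102]
 [ 0.102 -0.001 -0.995]] [0.41741816 0.05232206 1.27316978]
side 408.10582954229193 320.4257300817335 200.3640626423235 [[ 0.816 -0.578  0.002]
 [-0.291 -0.415 -0.862]
 [ 0.499  0.703 -0.507]] [ 0.12639069 -0.53513169  0.56954134]
```

View pics/top0.png

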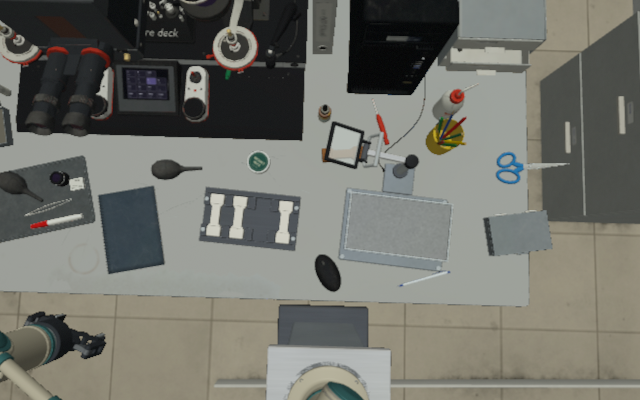

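View pics/side0.png

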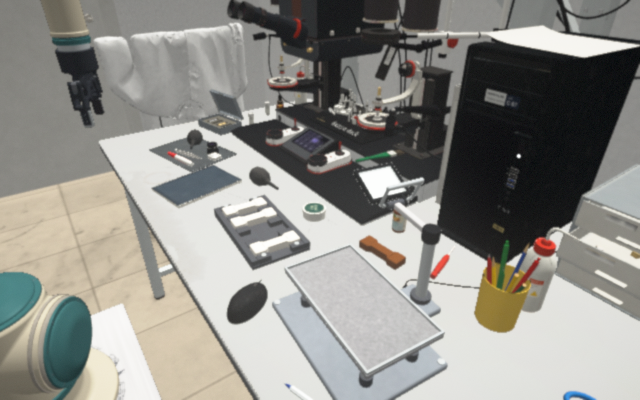

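The mould is at about (250,218) in the top view and holds three bars, with cavity 3 from the left empty. The tray is at (397,228), the magnifier head at (346,145) and its post at about (411,162). The tin is at (258,161). I'll enlarge these.

```bash
python3 - <<'E'
from h import *
c=cap('top');crop(c,190,115,470,280,2.85,'c1.png')
for p in [(250,218)]: print(ray(c,*p,.024))
print(ray(c,397,228,.085))
E
```

```text
[0.47724573 0.21516781 0.024     ]
[ 0.4603218  -0.15691598  0.085     ]
```

View pics/c1.png

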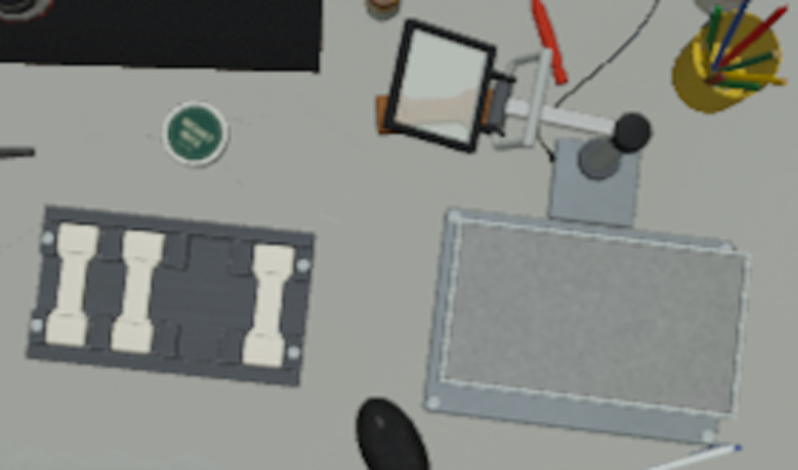

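Crop: mould corners are (45,206), (315,234), (300,386) and (27,357). Bars are at (72,285), (138,292) and (269,305). Tray lip corners are (456,214), (749,253), (735,415) and (441,382). The post top is at (632,132) and the grab bar runs from (545,50) to (530,145). A brown look-alike lies under the head.

```bash
cat >> h.py <<'E'
def cr(u,v): return 190+(u+.5)/2.85-.5,115+(v+.5)/2.85-.5
E
python3 - <<'E'
from h import *
c=cap('top');P=lambda u,v,z:ray(c,*cr(u,v),z)
def quad(L,z):
    q=np.array([P(u,v,z) for u,v in L])[:,:2]; print('c',q.mean(0),'sides',[np.linalg.norm(q[i]-q[(i+1)%4]).round(4) for i in range(4)])
    y=(q[0]-q[1]+q[3]-q[2]);x=(q[0]-q[3]+q[1]-q[2]);print('yaw from y',np.degrees(np.arctan2(-y[0],y[1])),'from x',np.degrees(np.arctan2(x[1],x[0])));return q.mean(0)
m=quad([(45,206),(315,234),(300,386),(27,357)],.024)
t=quad([(456,214),(749,253),(735,415),(441,382)],.091)
for b in [(72,285),(138,292),(269,305)]: print('bar',P(*b,.03))
for b in [((78,225),(67,346)),((144,231),(132,353)),((274,245),(264,367))]:
  a,d=P(*b[0],.03),P(*b[1],.03);print((a+d)/2,np.linalg.norm(a-d),np.degrees(np.arctan2(*(a-d)[1::-1])))
print('post',P(632,132,.175),'bar ends',P(545,50,.2),P(530,145,.2),P(545,50,.22),P(530,145,.22),'hinge',P(496,103,.163))
E
```

```text
c [0.47647638 0.21532926] sides [np.float64(0.2493), np.float64(0.1391), np.float64(0.2494), np.float64(0.1387)]
yaw from y -4.298529331417144 from x -3.767756267073668
c [ 0.46667763 -0.15949228] sides [np.float64(0.2564), np.float64(0.1403), np.float64(0.2536), np.float64(0.1459)]
yaw from y -5.315227061109701 from x -4.3641075517532135
bar [0.48288789 0.30546537 0.03      ]
bar [0.47829748 0.24526923 0.03      ]
bar [0.47000511 0.12592789 0.03      ]
[0.48269612 0.30497872 0.03      ] 0.11030316550268096 -2.317357601949272
[0.47855058 0.24525587 0.03      ] 0.11123473366097156 -3.022278744235456
[0.46935075 0.12588392 0.03      ] 0.11099271430358149 -2.6511742823562545
post [ 0.61309929 -0.17272824  0.175     ] bar ends [ 0.67294712 -0.09743483  0.2       ] [ 0.59576396 -0.08668039  0.2       ] [ 0.66818499 -0.09464391  0.22      ] [ 0.59244024 -0.08408989  0.22      ] hinge [ 0.63606235 -0.06289525  0.163     ]
```

```bash
cat >> h.py <<'E'
def need(x,y,z,yaw=None):
    "shift in tool axes (mm) at yaw orientation, and turn vector (deg) to get tool y to yaw, z down"
    s=read_state();R=Ro.from_rotvec(s['tool_rot']);p=s['ee_pos']
    cy=np.degrees(np.arctan2(R.as_matrix()[1,1],R.as_matrix()[0,1]))
    yaw=cy if yaw is None else yaw
    a=np.radians(yaw);ty=np.array([np.cos(a),np.sin(a),0]);tz=np.array([0,0,-1.]);T=Ro.from_matrix(np.c_[np.cross(ty,tz),ty,tz])
    d=np.array([x,y,z])-p
    print('t',round(s['t'],2),'yaw',cy.round(2),'turn',(R.inv()*T).as_rotvec(degrees=True).round(2),'shift after turn',(T.inv().apply(d)*1000).round(1),'w',round(s['gripper_width']*1000,1),'F',s['force'].round(1),'p',p.round(4))
E
python3 - <<'E'
import plant; print([n for n in dir(plant) if n[0]!='_'], {k:getattr(plant,k) for k in dir(plant) if 'tip' in k})
from h import *
need(.4694,.1259,.2,85.8)
E
```

```text
['IKError', 'capture', 'finish_job', 'read_state', 'tips_ahead'] {'tips_ahead': 0.017}
t 0.2 yaw 66.63 turn [ -0.06  -0.02 -19.17] shift after turn [-270.3 -382.9   47.8] w 85.5 F [-0.2  0.5  0.8] p [0.2279 0.5276 0.2478]
```

```bash
python3 -m creep '0 0 0 0 0 -6.4 53;0 0 0 0 0 -6.4 53;0 0 0 0 0 -6.4 53;-20 -20 0 0 0 0 53;-30 -36 0 0 0 0 53;-30 -36 0 0 0 0 53;-30 -36 0 0 0 0 53;-30 -36 0 0 0 0 53;-30 -36 0 0 0 0 53;-20 -36 0 0 0 0 53' 40
python3 -m creep '-25 -36 0 0 0 0 53;-25 -36 0 0 0 0 53;-20 -36 0 0 0 0 53;-10 -30 0 0 0 0 53;0 -9 0 0 0 0 53;0 0 0 0 0 0 53;0 0 0 0 0 0 53;0 0 0 0 0 0 53;0 0 0 0 0 0 53;0 0 0 0 0 0 53' 40
python3 - <<'E'
from h import *
need(.4694,.1259,.029,85.8)
E
```

```text
t: 1.2
ee_pos: [0.402, 0.277, 0.2483]
tool_rot: [0.115, 3.138, 0.0]
force: [-0.3, 0.4, 0.1]
gripper_width: 0.0453
gripper_force: 0.0
t: 2.2
ee_pos: [0.4693, 0.1272, 0.2483]
tool_rot: [0.112, 3.14, 0.0]
force: [-0.2, -0.3, -0.0]
gripper_width: 0.045
gripper_force: 0.0
t 2.2 yaw 85.93 turn [0.02 0.   0.13] shift after turn [-2.000e-01 -1.300e+00  2.193e+02] w 45.0 F [-0.2 -0.3 -0. ] p [0.4693 0.1272 0.2483]
```

```bash
python3 -m creep '0 -1.3 40 0 0 0 53;0 0 40 0 0 0 53;0 0 40 0 0 0 53;0 0 30 0 0 0 53;0 0 20 0 0 0 53;0 0 0 0 0 0 53;0 0 0 0 0 0 53;0 0 0 0 0 0 53;0 0 0 0 0 0 53;0 0 0 0 0 0 53'
python3 - <<'E'
from h import *
c=cap('side');crop(c,180,160,400,300,3.6,'s1.png'); need(.4694,.1259,.029,85.8)
E
```

```text
t: 3.2
ee_pos: [0.4701, 0.1251, 0.0794]
tool_rot: [0.114, 3.137, 0.001]
force: [-0.6, -0.1, 0.1]
gripper_width: 0.0451
gripper_force: 0.0
t 3.25 yaw 85.83 turn [0.02 0.11 0.03] shift after turn [ 0.6  0.8 50.2] w 45.2 F [ 0.3  0.6 -0.3] p [0.47   0.1251 0.0792]
```

View pics/s1.png

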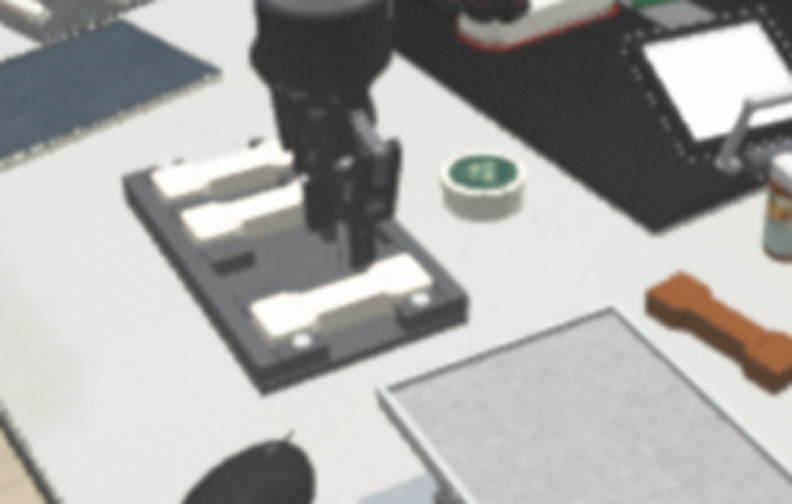

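The fingers, tips near (360,260), hang above the rightmost bar, and its waist lies between them. I'll go down and grip.

```bash
python3 -m creep '0 0 10 0 0 0 53;0 0 10 0 0 0 53;0 0 10 0 0 0 53;0 0 10 0 0 0 53;0 0 6 0 0 0 53;0 0 3 0 0 0 53;0 0 1 0 0 0 53;0 0 0 0 0 0 53;0 0 0 0 0 0 53;0 0 0 0 0 0 53'
python3 -m creep '0 0 0 0 0 0 10;0 0 0 0 0 0 10;0 0 0 0 0 0 10;0 0 0 0 0 0 10;0 0 0 0 0 0 10;0 0 0 0 0 0 10;0 0 0 0 0 0 10;0 0 0 0 0 0 10;0 0 0 0 0 0 10;0 0 0 0 0 0 10' 50
```

```text
t: 4.25
ee_pos: [0.4697, 0.125, 0.0287]
tool_rot: [0.114, 3.139, 0.0]
force: [0.8, -0.7, -0.1]
gripper_width: 0.0453
gripper_force: 0.0
t: 5.25
ee_pos: [0.4698, 0.1252, 0.0288]
tool_rot: [0.114, 3.139, 0.001]
force: [-1.4, 0.6, 6.0]
gripper_width: 0.0208
gripper_force: 50.3
```

```bash
python3 -m creep '0 0 -5 0 0 0 10;0 0 -10 0 0 0 10;0 0 -15 0 0 0 10;0 0 -25 0 0 0 10;0 0 -30 0 0 0 10;0 0 -30 0 0 0 10;0 0 -25 0 0 0 10;0 0 -15 0 0 0 10;0 0 -5 0 0 0 10;0 0 0 0 0 0 10'
python3 - <<'E'
from h import *
t=np.array([.4667,-.1595]);a=np.radians(-5.1);ey=np.array([-np.sin(a),np.cos(a)])
for k in(-.09,-.03,.03,.09): print(k,(t+k*ey).round(4))
need(*(t-.09*ey),.14,84.9)
E
```

```text
t: 6.25
ee_pos: [0.4694, 0.1248, 0.1888]
tool_rot: [0.114, 3.139, -0.0]
force: [1.0, 0.5, -1.8]
gripper_width: 0.0209
gripper_force: 49.4
-0.09 [ 0.4587 -0.2491]
-0.03 [ 0.464  -0.1894]
0.03 [ 0.4694 -0.1296]
0.09 [ 0.4747 -0.0699]
t 6.25 yaw 85.84 turn [-0.01  0.06  0.94] shift after turn [ -22.6 -373.4   48.8] w 20.9 F [ 1.   0.5 -1.8] p [0.4694 0.1248 0.1888]
```

```bash
python3 -m creep '0 -15 0 0 0 0.9 10;-2 -35 0 0 0 0 10;-2 -40 0 0 0 0 10;-3 -45 0 0 0 0 10;-3 -45 0 0 0 0 10;-3 -45 0 0 0 0 10;-3 -45 0 0 0 0 10;-3 -45 0 0 0 0 10;-2 -35 0 0 0 0 10;-1 -23 0 0 0 0 10'
python3 -m creep '0 0 10 0 0 0 10;0 0 15 0 0 0 10;0 0 15 0 0 0 10;0 0 9 0 0 0 10;0 0 0 0 0 0 10;0 0 0 0 0 0 10;0 0 0 0 0 0 10;0 0 0 0 0 0 10;0 0 0 0 0 0 10;0 0 0 0 0 0 10'
python3 - <<'E'
from h import *
c=cap('side');crop(c,260,150,480,300,3.5,'s2.png'); need(.4587,-.2491,.104,84.9)
E
```

```text
t: 7.25
ee_pos: [0.4575, -0.251, 0.1866]
tool_rot: [-0.142, -3.136, -0.001]
force: [-0.0, 0.3, -2.9]
gripper_width: 0.021
gripper_force: 49.5
t: 8.25
ee_pos: [0.4588, -0.2486, 0.1397]
tool_rot: [0.139, 3.138, -0.0]
force: [-0.6, -0.5, -2.1]
gripper_width: 0.0211
gripper_force: 49.6
t 8.3 yaw 84.94 turn [-0.01  0.03  0.04] shift after turn [-0.  -0.5 35.6] w 21.0 F [ 0.9  0.5 -2.7] p [ 0.4587 -0.2486  0.1396]
```

View pics/s2.png

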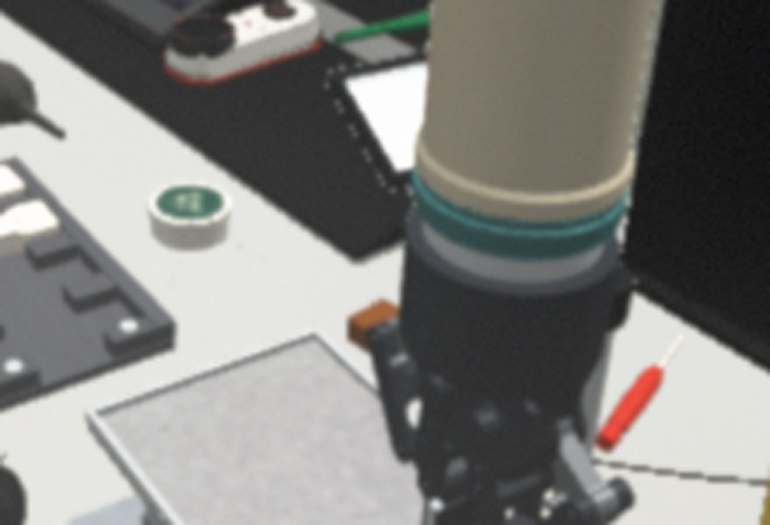

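```bash
python3 -m creep '0 0 8 0 0 0 10;0 0 10 0 0 0 10;0 0 8 0 0 0 10;0 0 6 0 0 0 10;0 0 4 0 0 0 10;0 0 4 0 0 0 10;0 0 3 0 0 0 10;0 0 2 0 0 0 10;0 0 0 0 0 0 10;0 0 0 0 0 0 10'
python3 -m creep '0 0 0 0 0 0 37;0 0 0 0 0 0 37;0 0 0 0 0 0 37;0 0 0 0 0 0 37;0 0 0 0 0 0 37;0 0 0 0 0 0 37;0 0 0 0 0 0 37;0 0 0 0 0 0 37;0 0 0 0 0 0 37;0 0 0 0 0 0 37'
```

```text
t: 9.3
ee_pos: [0.4586, -0.2485, 0.0945]
tool_rot: [0.139, 3.138, 0.0]
force: [-1.1, 0.6, -0.0]
gripper_width: 0.021
gripper_force: 49.8
t: 10.3
ee_pos: [0.4586, -0.2485, 0.0943]
tool_rot: [0.139, 3.139, 0.0]
force: [-0.2, -0.3, -0.6]
gripper_width: 0.0315
gripper_force: 0.0
```

```bash
python3 -m creep '0 0 -5 0 0 0 37;0 0 -10 0 0 0 37;0 0 -20 0 0 0 37;0 0 -30 0 0 0 37;0 0 -30 0 0 0 53;5 10 -5 0 0 0 53;5 30 0 0 0 0 53;0 40 0 0 0 -0.9 53;0 40 0 0 0 0 53;0 40 0 0 0 0 53'
python3 -m creep '0 40 0 0 0 0 53;0 40 0 0 0 0 53;0 40 0 0 0 0 53;0 40 0 0 0 0 53;0 40 0 0 0 0 53;0 40 0 0 0 0 53;0 40 0 0 0 0 53;0 30 0 0 0 0 53;0 10 0 0 0 0 53;0 0 0 0 0 0 53'
python3 - <<'E'
from h import *
c=cap('top');crop(c,190,165,470,285,2.85,'c2.png');need(.4784,.2453,.029,85.8)
E
```

```text
t: 11.3
ee_pos: [0.4607, -0.0863, 0.1943]
tool_rot: [-0.115, -3.139, -0.001]
force: [1.2, 0.1, -1.7]
gripper_width: 0.045
gripper_force: 0.0
t: 12.3
ee_pos: [0.4841, 0.2319, 0.194]
tool_rot: [-0.11, -3.139, 0.001]
force: [-0.3, 0.4, -0.1]
gripper_width: 0.0454
gripper_force: 0.0
t 12.35 yaw 85.91 turn [-0.07 -0.05  0.11] shift after turn [  6.8  14.2 165. ] w 45.1 F [ 0.6 -0.5  0.4] p [0.4841 0.2307 0.194 ]
```

View pics/c2.png

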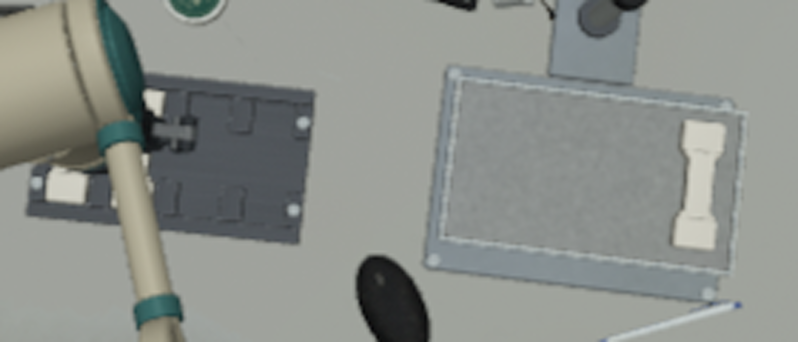

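The first bar lies inside the lip at (700,185), square to it. Bars 2 and 3 are still in their cavities.

```bash
python3 -m creep '6.8 14.2 5 0 0 0 53;0 0 40 0 0 0 53;0 0 40 0 0 0 53;0 0 30 0 0 0 53;0 0 0 0 0 0 53;0 0 0 0 0 0 53;0 0 20 0 0 0 53;0 0 15 0 0 0 53;0 0 10 0 0 0 53;0 0 0 0 0 0 53'
python3 - <<'E'
from h import *
need(.4784,.2453,.029,85.8)
E
```

```text
t: 13.35
ee_pos: [0.4793, 0.2456, 0.0347]
tool_rot: [0.115, 3.139, 0.0]
force: [-0.7, 0.8, -0.2]
gripper_width: 0.0453
gripper_force: 0.0
t 13.35 yaw 85.81 turn [0.01 0.02 0.01] shift after turn [ 0.9 -0.4  5.7] w 45.3 F [-0.7  0.8 -0.2] p [0.4793 0.2456 0.0347]
```

```bash
python3 -m creep '1 0 3 0 0 0 53;0 0 2 0 0 0 53;0 0 0 0 0 0 10;0 0 0 0 0 0 10;0 0 0 0 0 0 10;0 0 0 0 0 0 10;0 0 0 0 0 0 10;0 0 0 0 0 0 10;0 0 0 0 0 0 10;0 0 0 0 0 0 10'
python3 -m creep '0 0 -5 0 0 0 10;0 0 -10 0 0 0 10;0 0 -15 0 0 0 10;0 0 -25 0 0 0 10;0 0 -30 0 0 0 10;0 0 -30 0 0 0 10;0 0 -25 0 0 0 10;0 0 -15 0 0 0 10;0 0 -5 0 0 0 10;0 0 0 0 0 0 10'
python3 - <<'E'
from h import *
need(.464,-.1894,.135,84.9)
E
```

```text
t: 14.35
ee_pos: [0.4784, 0.2459, 0.03]
tool_rot: [0.114, 3.138, 0.001]
force: [-0.6, 0.4, 6.2]
gripper_width: 0.0208
gripper_force: 50.6
t: 15.35
ee_pos: [0.4781, 0.2457, 0.1899]
tool_rot: [0.114, 3.138, 0.001]
force: [-0.3, 0.0, -2.1]
gripper_width: 0.0211
gripper_force: 49.8
t 15.35 yaw 85.84 turn [0.03 0.06 0.94] shift after turn [ -24.6 -434.7   54.9] w 21.1 F [-0.3  0.  -2.1] p [0.4781 0.2457 0.1899]
```

```bash
python3 -m creep '0 -15 0 0 0 0.9 10;-2 -35 0 0 0 0 10;-3 -45 0 0 0 0 10;-3 -45 0 0 0 0 10;-3 -45 0 0 0 0 10;-3 -45 0 0 0 0 10;-3 -45 0 0 0 0 10;-3 -45 0 0 0 0 10;-3 -45 0 0 0 0 10;-2 -45 0 0 0 0 10'
python3 -m creep '0 -24 0 0 0 0 10;0 0 10 0 0 0 10;0 0 15 0 0 0 10;0 0 15 0 0 0 10;0 0 13 0 0 0 10;0 0 0 0 0 0 10;0 0 0 0 0 0 10;0 0 0 0 0 0 10;0 0 0 0 0 0 10;0 0 0 0 0 0 10'
python3 - <<'E'
from h import *
need(.464,-.1894,.0885,84.9)
E
```

```text
t: 16.35
ee_pos: [0.4652, -0.167, 0.188]
tool_rot: [-0.14, -3.136, -0.001]
force: [0.5, 0.4, -1.9]
gripper_width: 0.0209
gripper_force: 49.7
t: 17.35
ee_pos: [0.4652, -0.1889, 0.1368]
tool_rot: [0.139, 3.138, -0.001]
force: [-0.2, 0.0, -2.6]
gripper_width: 0.0205
gripper_force: 49.8
t 17.35 yaw 84.94 turn [-0.02  0.06  0.04] shift after turn [ 1.1 -0.6 48.3] w 20.5 F [-0.2  0.  -2.6] p [ 0.4652 -0.1889  0.1368]
```

```bash
python3 -m creep '1 0 10 0 0 0 10;0 0 12 0 0 0 10;0 0 10 0 0 0 10;0 0 6 0 0 0 10;0 0 4 0 0 0 10;0 0 3 0 0 0 10;0 0 2 0 0 0 10;0 0 1 0 0 0 10;0 0 0 0 0 0 10;0 0 0 0 0 0 10'
python3 -m creep '0 0 0 0 0 0 37;0 0 0 0 0 0 37;0 0 0 0 0 0 37;0 0 0 0 0 0 37;0 0 0 0 0 0 37;0 0 0 0 0 0 37;0 0 0 0 0 0 37;0 0 0 0 0 0 37;0 0 0 0 0 0 37;0 0 0 0 0 0 37'
python3 -m creep '0 0 -5 0 0 0 37;0 0 -10 0 0 0 37;0 0 -20 0 0 0 37;0 0 -30 0 0 0 37;0 0 -30 0 0 0 53;0 10 -5 0 0 0 53;0 30 0 0 0 0 53;0 40 0 0 0 -0.9 53;0 40 0 0 0 0 53;0 40 0 0 0 0 53'
python3 - <<'E'
from h import *
c=cap('top');crop(c,190,165,470,285,2.85,'c3.png');need(.4828,.3053,.03,85.8)
E
```

```text
t: 18.35
ee_pos: [0.464, -0.1887, 0.0885]
tool_rot: [0.139, 3.138, -0.0]
force: [0.0, 0.3, -0.4]
gripper_width: 0.0212
gripper_force: 50.0
t: 19.35
ee_pos: [0.4639, -0.1887, 0.0883]
tool_rot: [0.139, 3.139, 0.0]
force: [-0.5, 0.1, -0.2]
gripper_width: 0.0318
gripper_force: 0.0
t: 20.35
ee_pos: [0.4762, -0.0274, 0.1883]
tool_rot: [-0.115, -3.139, -0.001]
force: [-0.1, -0.4, -0.1]
gripper_width: 0.0453
gripper_force: 0.0
t 20.4 yaw 85.94 turn [ 0.39 -0.06  0.14] shift after turn [ 17.  326.5 158.3] w 45.4 F [ 0.8  4.9 -0.4] p [ 0.4758 -0.0215  0.1883]
```

View pics/c3.png

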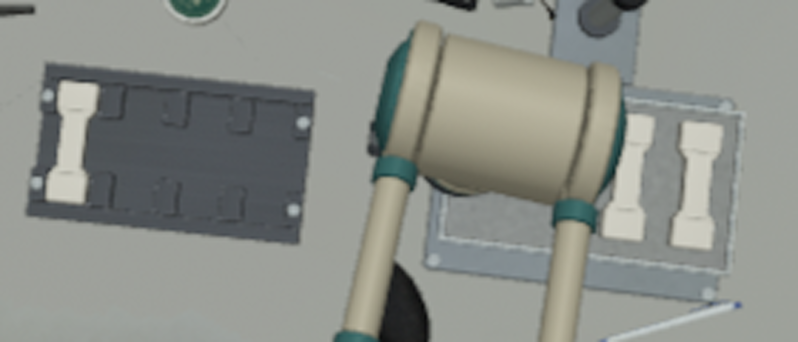

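Two bars are placed, at (628,177) and (698,185). The last one sits in the mould at (72,142), unmoved.

```bash
python3 -m creep '2 40 0 0 0 0 53;2 40 0 0 0 0 53;2 40 0 0 0 0 53;2 40 0 0 0 0 53;2 40 0 0 0 0 53;2 40 0 0 0 0 53;2 40 0 0 0 0 53;2 25 0 0 0 0 53;0 15 0 0 0 0 53;0 0 0 0 0 0 53'
python3 - <<'E'
from h import *
need(.4828,.3053,.03,85.8)
E
```

```text
t: 21.4
ee_pos: [0.4838, 0.2924, 0.188]
tool_rot: [-0.11, -3.139, -0.0]
force: [0.7, -0.1, 0.5]
gripper_width: 0.0449
gripper_force: 0.0
t 21.4 yaw 85.97 turn [ 0.01 -0.01  0.17] shift after turn [  1.9  12.8 158. ] w 44.9 F [ 0.7 -0.1  0.5] p [0.4838 0.2924 0.188 ]
```

```bash
python3 -m creep '2 9 5 0 0 0 53;0 0 40 0 0 0 53;0 0 40 0 0 0 53;0 0 30 0 0 0 53;0 0 0 0 0 0 53;0 0 0 0 0 0 53;0 0 20 0 0 0 53;0 0 15 0 0 0 53;0 0 5 0 0 0 53;0 0 0 0 0 0 53'
python3 - <<'E'
from h import *
need(.4828,.3053,.03,85.8)
E
```

```text
t: 22.4
ee_pos: [0.4835, 0.3003, 0.0344]
tool_rot: [0.115, 3.138, 0.001]
force: [-0.4, -0.0, -0.4]
gripper_width: 0.0451
gripper_force: 0.0
t 22.4 yaw 85.81 turn [0.05 0.09 0.01] shift after turn [1.1 5.  4.4] w 45.1 F [-0.4 -0.  -0.4] p [0.4835 0.3003 0.0344]
```

```bash
python3 -m creep '1 4.8 2 0 0 0 53;0 0 2 0 0 0 53;0 0 0 0 0 0 53;0 0 0 0 0 0 10;0 0 0 0 0 0 10;0 0 0 0 0 0 10;0 0 0 0 0 0 10;0 0 0 0 0 0 10;0 0 0 0 0 0 10;0 0 0 0 0 0 10'
python3 -m creep '0 0 -5 0 0 0 10;0 0 -10 0 0 0 10;0 0 -15 0 0 0 10;0 0 -25 0 0 0 10;0 0 -30 0 0 0 10;0 0 -30 0 0 0 10;0 0 -25 0 0 0 10;0 0 -15 0 0 0 10;0 0 -5 0 0 0 10;0 0 0 0 0 0 10'
python3 - <<'E'
from h import *
need(.4694,-.1296,.135,84.9)
E
```

```text
t: 23.4
ee_pos: [0.4823, 0.3053, 0.0298]
tool_rot: [0.114, 3.139, 0.001]
force: [-0.5, 0.2, 5.7]
gripper_width: 0.0208
gripper_force: 51.1
t: 24.4
ee_pos: [0.482, 0.3048, 0.1898]
tool_rot: [0.114, 3.139, 0.0]
force: [-0.3, 0.0, -2.5]
gripper_width: 0.0208
gripper_force: 50.2
t 24.4 yaw 85.83 turn [0.01 0.04 0.93] shift after turn [ -26.1 -433.9   54.8] w 20.8 F [-0.3  0.  -2.5] p [0.482  0.3048 0.1898]
```

```bash
python3 -m creep '0 -15 0 0 0 0.9 10;-2 -35 0 0 0 0 10;-3 -45 0 0 0 0 10;-3 -45 0 0 0 0 10;-3 -45 0 0 0 0 10;-3 -45 0 0 0 0 10;-3 -45 0 0 0 0 10;-3 -45 0 0 0 0 10;-3 -45 0 0 0 0 10;-2 -45 0 0 0 0 10'
python3 -m creep '0 -24 0 0 0 0 10;0 0 10 0 0 0 10;0 0 15 0 0 0 10;0 0 15 0 0 0 10;0 0 13 0 0 0 10;0 0 0 0 0 0 10;0 0 0 0 0 0 10;0 0 0 0 0 0 10;0 0 0 0 0 0 10;0 0 0 0 0 0 10'
python3 - <<'E'
from h import *
c=cap('side','s3.png');need(.4694,-.1296,.081,84.9)
E
```

```text
t: 25.4
ee_pos: [0.469, -0.1077, 0.188]
tool_rot: [-0.14, -3.136, -0.001]
force: [0.2, -0.6, -2.2]
gripper_width: 0.021
gripper_force: 50.2
t: 26.4
ee_pos: [0.4692, -0.1295, 0.1368]
tool_rot: [0.139, 3.137, -0.001]
force: [-0.7, 0.3, -2.4]
gripper_width: 0.0208
gripper_force: 50.2
t 26.45 yaw 84.94 turn [-0.01  0.05  0.04] shift after turn [-0.3 -0.  55.8] w 20.4 F [-0.4  0.4 -2.8] p [ 0.4691 -0.1295  0.1368]
```

View pics/s3.png

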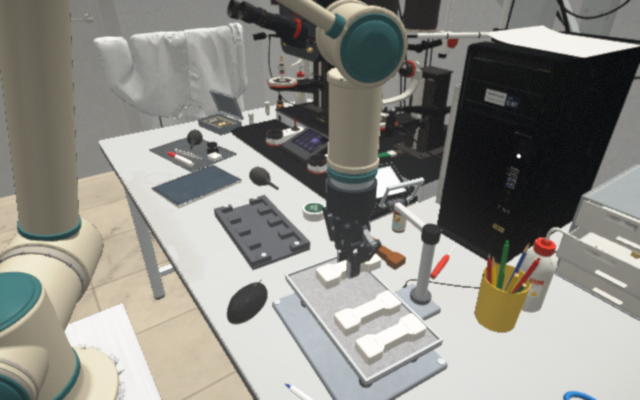

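The third bar is held level over the tray, around (350,265), and the other two lie flat at (365,310) and (390,338). I'll lower it.

```bash
python3 -m creep '0 0 12 0 0 0 10;0 0 15 0 0 0 10;0 0 12 0 0 0 10;0 0 6 0 0 0 10;0 0 4 0 0 0 10;0 0 3 0 0 0 10;0 0 2 0 0 0 10;0 0 2 0 0 0 10;0 0 0 0 0 0 10;0 0 0 0 0 0 10'
python3 -m creep '0 0 0 0 0 0 37;0 0 0 0 0 0 37;0 0 0 0 0 0 37;0 0 0 0 0 0 37;0 0 0 0 0 0 37;0 0 0 0 0 0 37;0 0 0 0 0 0 37;0 0 0 0 0 0 37;0 0 0 0 0 0 37;0 0 0 0 0 0 37'
python3 -m creep '0 0 -5 0 0 0 37;0 0 -10 0 0 0 37;0 0 -20 0 0 0 37;0 0 -30 0 0 0 37;0 0 -30 0 0 0 53;0 0 -40 0 0 0 53;0 0 -40 0 0 0 53;-20 0 -40 0 0 0 53;-40 0 0 0 0 0 53;-40 0 0 0 0 0 53'
python3 - <<'E'
from h import *
c=cap('top');crop(c,310,105,470,280,3.4,'c4.png');c=cap('side');crop(c,330,150,470,300,4,'s4.png');need(.633,-.092,.27,-101.8)
E
```

```text
t: 27.45
ee_pos: [0.469, -0.1295, 0.0805]
tool_rot: [0.139, 3.138, -0.0]
force: [-1.4, 0.2, -0.8]
gripper_width: 0.0209
gripper_force: 50.4
t: 28.45
ee_pos: [0.4689, -0.1295, 0.0803]
tool_rot: [0.139, 3.139, 0.0]
force: [-0.1, -1.0, -0.2]
gripper_width: 0.0313
gripper_force: 0.0
t: 29.45
ee_pos: [0.5699, -0.1386, 0.2991]
tool_rot: [0.139, 3.133, -0.003]
force: [-0.3, -0.1, -0.8]
gripper_width: 0.0451
gripper_force: 0.0
t 29.55 yaw 84.98 turn [  -0.35   -0.   -173.22] shift after turn [ 49.3 -58.3  25.5] w 45.4 F [ 0.1 -0.6 -0.1] p [ 0.5728 -0.139   0.2955]
```

View pics/c4.png

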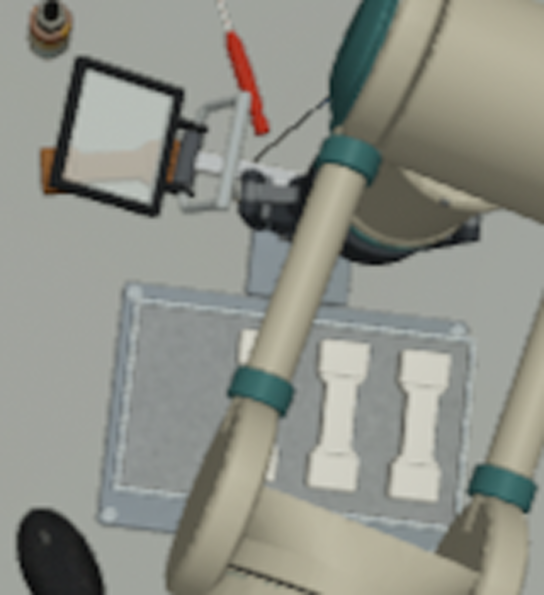

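View pics/s4.png

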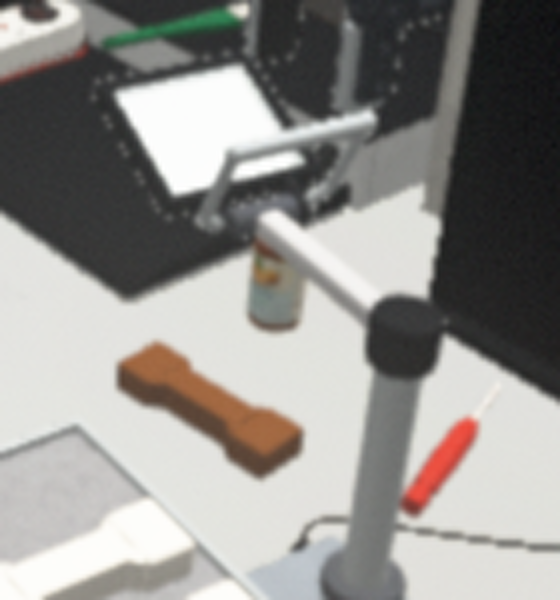

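```bash
cat >> h.py <<'E'
def tri(c1,p1,c2,p2):
    Ps=[np.diag([1,1,1.])@np.array([[c['f'],0,c['cx']],[0,c['f'],c['cy']],[0,0,1]])@np.c_[c['R'],c['t']] for c in(c1,c2)]
    X=cv2.triangulatePoints(*Ps,np.array(p1,float),np.array(p2,float))[:,0];X=X[:3]/X[3]
    return X,[np.linalg.norm(proj(c,X)-p).round(1) for c,p in((c1,p1),(c2,p2))]
E
python3 - <<'E'
from h import *
a=cap('top');b=cap('side')
A=lambda u,v:(310+(u+.5)/3.4-.5,105+(v+.5)/3.4-.5);B=lambda u,v:(330+(u+.5)/4-.5,150+(v+.5)/4-.5)
e1,r1=tri(a,A(243,96),b,B(370,121));e2,r2=tri(a,A(227,207),b,B(234,156))
print(e1,r1,e2,r2,np.linalg.norm(e1-e2),(e1+e2)/2)
h,r=tri(a,A(185,157),b,B(265,213));print('hinge',h,r)
a1=cr(632,132);print('cap',tri(a,a1,b,B(404,310)))
e=e1-e2;print('bar dir',np.degrees(np.arctan2(e[1],e[0])))
need(*((e1+e2)/2),-101)
E
```

```text
[ 0.66760948 -0.09592688  0.21926085] [np.float64(0.4), np.float64(0.7)] [ 0.59263599 -0.08587748  0.22014522] [np.float64(0.1), np.float64(0.1)] 0.07564916752551358 [ 0.63012274 -0.09090218  0.21970304]
hinge [ 0.6370143  -0.06459159  0.16472628] [np.float64(0.7), np.float64(1.2)]
cap (array([ 0.61318786, -0.17270438,  0.177622  ]), [np.float64(0.3), np.float64(0.6)])
bar dir -7.634384201803836
t 29.65 yaw 84.96 turn [ 1.1000e-01  2.0000e-02 -1.7404e+02] shift after turn [ 51.5 -58.2  75.5] w 45.6 F [-0.7  0.2  0.2] p [ 0.5685 -0.1382  0.2952]
```

```bash
python3 -m creep '0 0 0 0 0 8.1 53;0 0 0 0 0 8.1 53;0 0 0 0 0 8.1 53;0 0 0 0 0 8.1 53;0 0 0 0 0 8.1 53;0 0 0 0 0 8.1 53;0 0 0 0 0 8.1 53;0 0 0 0 0 8.1 53;0 0 0 0 0 8.1 53;0 0 0 0 0 8.1 53'
python3 -m creep '0 0 0 0 0 8.1 53;0 0 0 0 0 8.1 53;0 0 0 0 0 8.1 53;0 0 0 0 0 8.1 53;0 0 0 0 0 8.1 53;0 0 0 0 0 8.1 53;0 0 0 0 0 8.1 53;0 0 0 0 0 8.1 53;0 0 0 0 0 8.1 53;0 0 0 0 0 8.1 53'
python3 -m creep '0 0 0 0 0 8.1 53;0 0 0 0 0 8.1 53;0 0 0 0 0 7.8 53;10 -10 0 0 0 0 53;20 -24 0 0 0 0 53;20 -24 0 0 0 0 53;0 0 0 0 0 0 53;0 0 0 0 0 0 53;0 0 0 0 0 0 53;0 0 0 0 0 0 53'
python3 - <<'E'
from h import *
print(read_state()['joint_pos'].round(2));need(.630,-.091,.2175,-101)
E
```

```text
t: 30.65
ee_pos: [0.5667, -0.138, 0.296]
tool_rot: [-2.151, -2.29, 0.0]
force: [-0.6, -0.1, 0.5]
gripper_width: 0.0453
gripper_force: 0.0
t: 31.65
ee_pos: [0.5667, -0.138, 0.296]
tool_rot: [-3.123, -0.344, 0.001]
force: [-0.8, -0.1, 0.3]
gripper_width: 0.0454
gripper_force: 0.0
t: 32.65
ee_pos: [0.628, -0.0914, 0.2956]
tool_rot: [3.127, -0.303, -0.0]
force: [0.2, -0.7, -0.4]
gripper_width: 0.0451
gripper_force: 0.0
[-0.25  0.35  1.28 -0.    1.51  1.51]
t 32.65 yaw -101.06 turn [ 0.01  0.01 -0.06] shift after turn [ 1.9 -0.8 78.1] w 45.1 F [ 0.2 -0.7 -0.4] p [ 0.628  -0.0914  0.2956]
```

```bash
python3 -m creep '2 -0.8 20 0 0 0 53;0 0 20 0 0 0 53;0 0 20 0 0 0 53;0 0 12 0 0 0 53;0 0 6 0 0 0 53;0 0 0 0 0 0 53;0 0 0 0 0 0 53;0 0 0 0 0 0 53;0 0 0 0 0 0 53;0 0 0 0 0 0 53' 25
python3 -m creep '0 0 0 0 0 0 40;0 0 0 0 0 0 30;0 0 0 0 0 0 20;0 0 0 0 0 0 10;0 0 0 0 0 0 3;0 0 0 0 0 0 3;0 0 0 0 0 0 3;0 0 0 0 0 0 3;0 0 0 0 0 0 3;0 0 0 0 0 0 3' 25
python3 - <<'E'
from h import *
need(.630,-.091,.2175,-101)
c=cap('side');crop(c,330,100,470,250,4,'s5.png')
E
```

```text
t: 33.65
ee_pos: [0.631, -0.0906, 0.2179]
tool_rot: [3.127, -0.303, 0.002]
force: [0.4, -0.4, 0.7]
gripper_width: 0.0455
gripper_force: 0.0
t: 34.65
ee_pos: [0.6308, -0.0902, 0.2172]
tool_rot: [-3.126, 0.303, -0.0]
force: [0.8, 3.2, -1.4]
gripper_width: 0.0092
gripper_force: 24.3
t 34.65 yaw -101.06 turn [-0.04  0.   -0.06] shift after turn [-0.7  0.9 -0.3] w 9.2 F [ 0.8  3.2 -1.4] p [ 0.6308 -0.0902  0.2172]
```

View pics/s5.png

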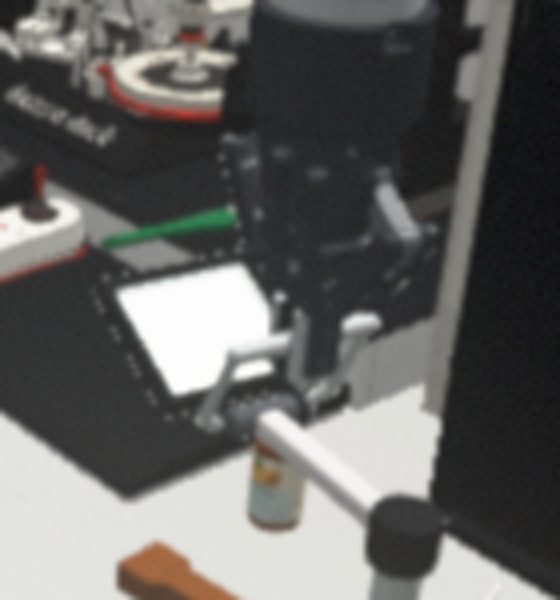

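The jaws hold the middle of the grab bar (opening 9.2 mm). I'll swing it in an arc about the post.

```bash
python3 -m creep '-5.95 0.1 0 0 0 -4 3;-5.95 0.1 0 0 0 -4 3;-5.95 0.1 0 0 0 -4 3;-5.95 0.1 0 0 0 -4 3;-5.95 0.1 0 0 0 -4 3;-5.95 0.15 0 0 0 -4 3;-5.95 0.15 0 0 0 -4 3;-5.95 0.15 0 0 0 -4 3;0 0 0 0 0 0 3;0 0 0 0 0 0 3'
python3 - <<'E'
from h import *
a=np.radians(111.);a=np.radians(78+8*4.04)
need(.6132+.0844*np.cos(a),-.1727+.0844*np.sin(a),.2175)
d=read_state()['ee_pos'][:2]-[.6132,-.1727];print(np.hypot(*d),np.degrees(np.arctan2(d[1],d[0])))
E
```

```text
t: 35.7
ee_pos: [0.5838, -0.0946, 0.2172]
tool_rot: [3.089, 0.568, -0.001]
force: [0.9, -0.5, -2.7]
gripper_width: 0.0088
gripper_force: 24.8
t 35.7 yaw -69.15 turn [ 0.06  0.05 -0.  ] shift after turn [ 0.5 -1.  -0.3] w 8.8 F [ 0.9 -0.5 -2.7] p [ 0.5838 -0.0946  0.2172]
0.08343417217031543 110.6394228313853
```

Angle 110.6°, forces low. I'll continue with 16 more rows.

```bash
python3 -m creep '-5.9 0.15 0 0 0 -4 3;-5.9 0.15 0 0 0 -4 3;-5.9 0.15 0 0 0 -4 3;-5.9 0.15 0 0 0 -4 3;-5.9 0.15 0 0 0 -4 3;-5.9 0.15 0 0 0 -4 3;-5.9 0.15 0 0 0 -4 3;-5.9 0.15 0 0 0 -4 3;0 0 0 0 0 0 3;0 0 0 0 0 0 3'
python3 - <<'E'
from h import *
d=read_state()['ee_pos'][:2]-[.6132,-.1727];print(np.hypot(*d),np.degrees(np.arctan2(d[1],d[0])))
need(*read_state()['ee_pos'])
E
```

```text
t: 36.7
ee_pos: [0.5468, -0.1223, 0.2174]
tool_rot: [2.813, 1.396, -0.0]
force: [0.8, -1.7, -2.4]
gripper_width: 0.0088
gripper_force: 24.5
0.08342589433120767 142.79455536723862
t 36.7 yaw -37.19 turn [ 0.07  0.04 -0.  ] shift after turn [0. 0. 0.] w 8.8 F [ 0.8 -1.7 -2.4] p [ 0.5468 -0.1223  0.2174]
```

```bash
python3 -m creep '-5.9 0.2 0 0 0 -4 3;-5.9 0.2 0 0 0 -4 3;-5.9 0.2 0 0 0 -4 3;-5.9 0.2 0 0 0 -4 3;-5.9 0.2 0 0 0 -4 3;-5.9 0.2 0 0 0 -4 3;-5.9 0.2 0 0 0 -4 3;-5.7 0.2 0 0 0 -4 3;0 0 0 0 0 0 3;0 0 0 0 0 0 3'
python3 - <<'E'
from h import *
d=read_state()['ee_pos'][:2]-[.6132,-.1727];print(np.hypot(*d),np.degrees(np.arctan2(d[1],d[0])))
need(*read_state()['ee_pos'])
E
```

```text
t: 37.7
ee_pos: [0.5299, -0.1653, 0.2174]
tool_rot: [2.319, 2.118, -0.001]
force: [1.3, -2.4, -0.8]
gripper_width: 0.0092
gripper_force: 24.5
0.08365939591696149 174.9045728955834
t 37.7 yaw -5.2 turn [ 0.02  0.05 -0.  ] shift after turn [0. 0. 0.] w 9.2 F [ 1.3 -2.4 -0.8] p [ 0.5299 -0.1653  0.2174]
```

```bash
python3 -m creep '0 -2.1 -0.9 0 0 0 3;0 -2.1 -0.9 0 0 0 3;0 -4.3 -1.5 0 0 0 3;0 -4.4 -1.2 0 0 0 3;0 -4.5 -0.9 0 0 0 3;0 -4.5 -0.5 0 0 0 3;0 -4.5 -0.2 0 0 0 3;0 0 0 0 0 0 3;0 0 0 0 0 0 3;0 0 0 0 0 0 3'
python3 - <<'E'
from h import *
d=read_state()['ee_pos'][:2]-[.6132,-.1727];print(np.hypot(*d),np.degrees(np.arctan2(d[1],d[0])))
need(*read_state()['ee_pos'])
c=cap('side');crop(c,260,150,460,300,4,'s6.png')
E
```

```text
t: 38.7
ee_pos: [0.5029, -0.1624, 0.2243]
tool_rot: [-2.317, -2.121, 0.0]
force: [0.9, -1.5, 6.6]
gripper_width: 0.009
gripper_force: 24.7
0.11079725966909443 174.65668740108055
t 38.7 yaw -5.06 turn [-0.01 -0.   -0.  ] shift after turn [0. 0. 0.] w 9.0 F [ 0.9 -1.5  6.6] p [ 0.5029 -0.1624  0.2243]
```

View pics/s6.png

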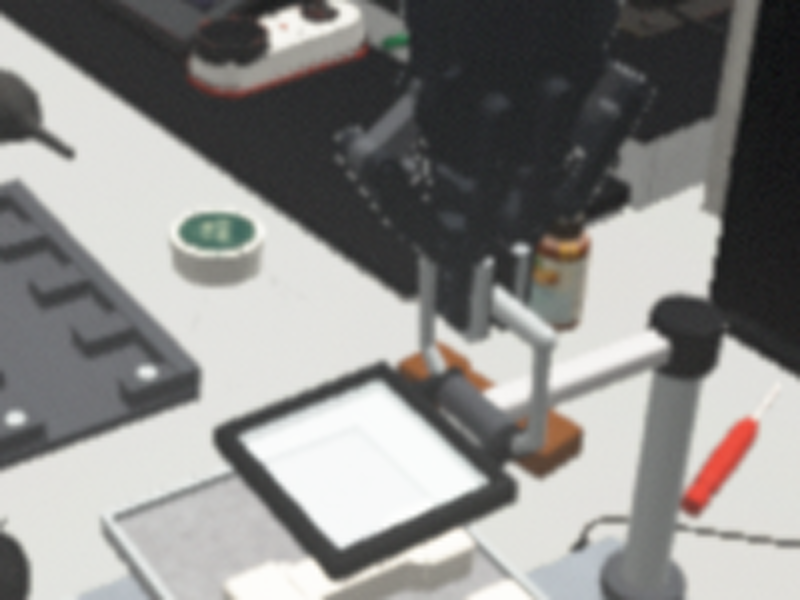

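The lens looks about level and the uprights of the grab bar stand vertical. I'll release, rise, and check the angles.

```bash
python3 -m creep '0 0 0 0 0 0 10;0 0 0 0 0 0 15;0 0 0 0 0 0 20;0 0 0 0 0 0 30;0 0 0 0 0 0 40;0 0 0 0 0 0 45;0 0 0 0 0 0 45;0 0 0 0 0 0 45;0 0 0 0 0 0 45;0 0 0 0 0 0 45'
python3 -m creep '0 0 -5 0 0 0 45;0 0 -15 0 0 0 45;0 0 -25 0 0 0 45;0 0 -30 0 0 0 45;-30 0 -30 0 0 0 45;-40 0 0 0 0 0 45;-45 0 0 0 0 0 45;-45 0 0 0 0 0 45;-45 0 0 0 0 0 45;-45 0 0 0 0 0 45'
python3 -m creep '45 0 0 0 0 0 45;45 0 0 0 0 0 45;45 0 0 0 0 0 45;45 0 0 0 0 0 45;45 0 0 0 0 0 45;45 0 0 0 0 0 45;45 0 0 0 0 0 45;45 0 0 0 0 0 45;45 0 0 0 0 0 45;45 0 0 0 0 0 45'
python3 - <<'E'
from h import *
need(*read_state()['ee_pos'])
c=cap('top');crop(c,330,130,460,280,4,'c7.png')
c=cap('side');crop(c,260,180,460,330,4,'s7.png')
E
```

```text
t: 39.75
ee_pos: [0.5033, -0.1626, 0.2234]
tool_rot: [-2.317, -2.121, -0.0]
force: [-0.1, -0.1, -1.2]
gripper_width: 0.0386
gripper_force: 0.0
t: 40.75
ee_pos: [0.4809, -0.4133, 0.3289]
tool_rot: [2.317, 2.121, 0.001]
force: [0.8, 0.3, 0.5]
gripper_width: 0.0386
gripper_force: 0.0
t: 41.75
ee_pos: [0.5209, 0.0385, 0.329]
tool_rot: [2.317, 2.12, 0.001]
force: [1.4, -0.1, -0.2]
gripper_width: 0.0385
gripper_force: 0.0
t 41.75 yaw -5.07 turn [ 0.06 -0.01  0.  ] shift after turn [0. 0. 0.] w 38.5 F [ 1.4 -0.1 -0.2] p [0.5209 0.0385 0.329 ]
```

View pics/c7.png

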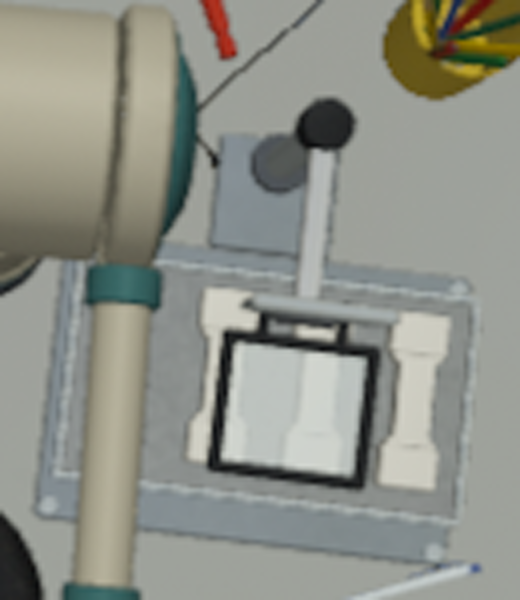

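View pics/s7.png

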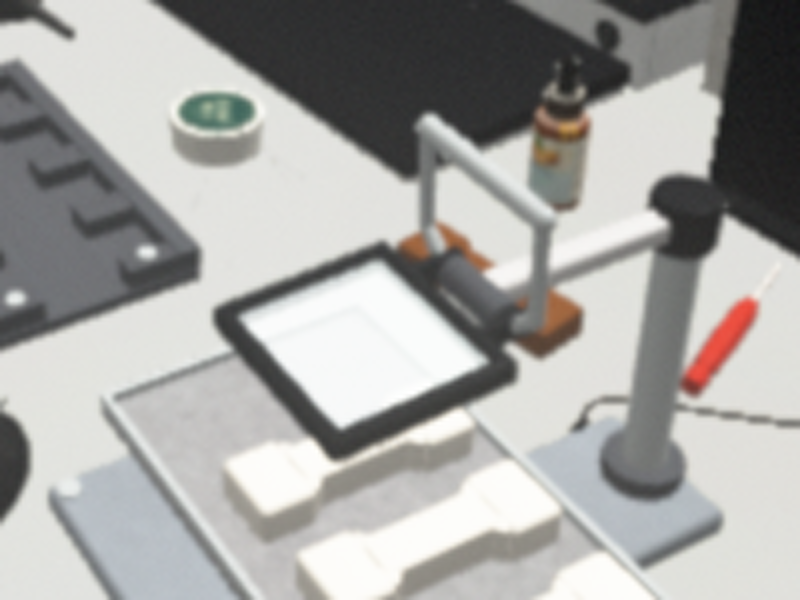

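Top: the arm lies over the tray and the frame corners are (228,335), (377,348), (362,487) and (213,467). Side: the same corners are (385,248), (514,370), (338,450) and (220,318). All the bars lie flat.

```bash
python3 - <<'E'
from h import *
a=cap('top');b=cap('side')
A=lambda u,v:(330+(u+.5)/4-.5,130+(v+.5)/4-.5);B=lambda u,v:(260+(u+.5)/4-.5,180+(v+.5)/4-.5)
q=[tri(a,A(*p),b,B(*s)) for p,s in [((228,335),(385,248)),((377,348),(514,370)),((362,487),(338,450)),((213,467),(220,318))]]
for x in q: print(x[0].round(4),x[1])
n,r,fr,fl=[x[0] for x in q]
d=(n+r-fr-fl)/2;print('len',np.linalg.norm(d),'tilt',-np.arcsin(d[2]/np.linalg.norm(d)),'dir',np.degrees(np.arctan2(d[1],d[0])),'side dir',np.degrees(np.arctan2(*( (n+fl-r-fr)[1::-1])))-90)
e1,_=tri(a,A(250,302),b,B(428,121));e2,_=tri(a,A(400,317),b,B(550,217));m=(e1+e2)/2
print('bar',e1,e2,_,m,np.degrees(np.arctan2(*(e1-e2)[1::-1]))-90)
P,_=tri(a,A(326,124),b,B(686,198));print('cap',P,_)
h,_=tri(a,A(306,316),b,B(474,288));print('hinge',h,_)
print('arm dir', np.degrees(np.arctan2(*(P-m)[1::-1])), np.linalg.norm((P-m)[:2]))
# tray quad now, face sunk: lip z~.067
L=[(72,260),(480,297),(458,521),(57,473)]
t=np.array([ray(a,*A(*p),.067)[:2] for p in L]);print(t, 'tray c',t.mean(0),'yaw',np.degrees(np.arctan2(*(t[0]+t[1]-t[2]-t[3])[::-1])),np.degrees(np.arctan2(*(t[0]+t[3]-t[1]-t[2])[::-1]))-90)
c=t.mean(0);print('post from tray',np.degrees(np.arctan2(*(P[:2]-c)[::-1])),np.linalg.norm(P[:2]-c))
E
```

```text
[ 0.4917 -0.1192  0.1662] [np.float64(0.7), np.float64(1.3)]
[ 0.4859 -0.2052  0.1635] [np.float64(0.1), np.float64(0.3)]
[ 0.4061 -0.1981  0.1605] [np.float64(0.4), np.float64(0.9)]
[ 0.4148 -0.1119  0.1601] [np.float64(0.3), np.float64(0.5)]
len 0.07873813628257297 tilt -0.05764390085994569 dir -5.271272119443998 side dir -4.811228284154254
bar [ 0.50676551 -0.12239978  0.22442444] [ 0.49906179 -0.20275977  0.22728886] [np.float64(0.0), np.float64(0.1)] [ 0.50291365 -0.16257977  0.22585665] -5.475933092985926
cap [ 0.61491618 -0.1729977   0.17295489] [np.float64(0.4), np.float64(0.7)]
hinge [ 0.50301173 -0.163153    0.16819203] [np.float64(0.2), np.float64(0.5)]
arm dir -5.31408185600087 0.11248599693583469
[[ 0.54146346 -0.03431612]
 [ 0.52564746 -0.292247  ]
 [ 0.38508385 -0.27858134]
 [ 0.40751782 -0.02790529]] tray c [ 0.46492815 -0.15826244] yaw -4.18293372818837 -4.300854788882162
post from tray -5.610899661703686 0.15071010712541727
```

Swivel is within about 0.5° of straight. I'll refine the tilt once from the lens's inner edges in both images.

```bash
python3 - <<'E'
from h import *
a=cap('top');b=cap('side')
A=lambda u,v:(330+(u+.5)/4-.5,130+(v+.5)/4-.5);B=lambda u,v:(260+(u+.5)/4-.5,180+(v+.5)/4-.5)
def inner(c,outer):
    # mask inside outer polygon, not dark -> largest blob -> line-fit quad by minimizing
    o=np.array(outer);m=np.zeros((400,640),np.uint8);cv2.fillPoly(m,[np.int32(o*8)],255,shift=3)
    g=cv2.cvtColor(c['img'],cv2.COLOR_RGB2GRAY);S=8
    x0,y0=np.int32(o.min(0))-3;x1,y1=np.int32(o.max(0))+4
    G=cv2.resize(g[y0:y1,x0:x1],None,fx=S,fy=S,interpolation=cv2.INTER_CUBIC);M=cv2.resize(m[y0:y1,x0:x1],None,fx=S,fy=S)
    # edge crossings along normals of each side
    L=[]
    cen=o.mean(0)
    for i in range(4):
        p,q=o[i],o[(i+1)%4];n=np.array([-(q-p)[1],(q-p)[0]]);n/=np.linalg.norm(n);n*=np.sign((cen-p)@n)
        pts=[]
        for s in np.linspace(.25,.75,21):
            k=np.arange(0.5,9,.125);xy=(p+s*(q-p))+k[:,None]*n
            v=cv2.remap(g.astype(np.float32),xy[:,0].astype(np.float32)[None],xy[:,1].astype(np.float32)[None],cv2.INTER_LINEAR)[0]
            j=np.argmin(v[:36]); d=np.gradient(cv2.GaussianBlur(v[None],(9,1),0)[0]);d[:j]=0
            pts.append(xy[np.argmax(d)])
        vx,vy,x,y=cv2.fitLine(np.float32(pts),cv2.DIST_HUBER,0,.01,.01).ravel();L.append((vx,vy,x,y))
    out=[]
    for i in range(4):
        a1,b1=L[i-1],L[i];M2=np.array([[a1[0],-b1[0]],[a1[1],-b1[1]]]);s=np.linalg.solve(M2,[b1[2]-a1[2],b1[3]-a1[3]])
        out.append(np.array(a1[2:])+s[0]*np.array(a1[:2]))
    return out
T=inner(a,[A(*p) for p in((228,335),(377,348),(362,487),(213,467))]);S=inner(b,[B(*p) for p in((385,248),(514,370),(338,450),(220,318))])
q=[tri(a,p,b,s) for p,s in zip(T,S)]
for x in q: print(x[0].round(4),x[1])
n,r,fr,fl=[x[0] for x in q];d=(n+r-fr-fl)/2
print('sides',*[np.linalg.norm(u-v).round(4) for u,v in((n,r),(r,fr),(fr,fl),(fl,n))],'tilt',-d[2]/np.linalg.norm(d),'roll',(n+fl-r-fr)[2]/2/.07,'dir',np.degrees(np.arctan2(d[1],d[0])))
E
```

```text
[ 0.4881 -0.1224  0.1647] [np.float64(0.2), np.float64(0.4)]
[ 0.4798 -0.1988  0.1657] [np.float64(0.0), np.float64(0.1)]
[ 0.4106 -0.1926  0.1635] [np.float64(0.3), np.float64(0.8)]
[ 0.4201 -0.1152  0.1612] [np.float64(0.3), np.float64(0.6)]
sides 0.0768 0.0696 0.078 0.0685 tilt -0.040519038591023425 roll -0.024036319993386446 dir -5.592398318048688
```

Every estimate gives a tilt of about −0.035 rad. I'll re-grip and nudge the grab bar 2 mm towards the post.

```bash
python3 -m creep '-40 0 0 0 0 0 45;-45 0 0 0 0 0 45;-45 0 0 0 0 0 45;-45 0 0 0 0 0 45;-25 0 0 0 0 0 45;0 0 0 0 0 0 45;0 0 0 0 0 0 45;0 0 0 0 0 0 45;0 0 0 0 0 0 45;0 0 0 0 0 0 45'
python3 - <<'E'
from h import *
need(.5029,-.1625,.223,-5.07)
E
```

```text
t: 43.05
ee_pos: [0.5034, -0.1616, 0.3285]
tool_rot: [2.316, 2.123, 0.0]
force: [0.8, 0.4, 0.2]
gripper_width: 0.0386
gripper_force: 0.0
t 43.05 yaw -4.98 turn [ 0.01 -0.01  0.09] shift after turn [ -0.9  -0.4 105.5] w 38.6 F [0.8 0.4 0.2] p [ 0.5034 -0.1616  0.3285]
```

```bash
python3 -m creep '-0.9 -0.4 20 0 0 0 45;0 0 25 0 0 0 45;0 0 25 0 0 0 45;0 0 20 0 0 0 45;0 0 10 0 0 0 45;0 0 5.5 0 0 0 45;0 0 0 0 0 0 45;0 0 0 0 0 0 45;0 0 0 0 0 0 45;0 0 0 0 0 0 45'
python3 -m creep '0 0 0 0 0 0 35;0 0 0 0 0 0 25;0 0 0 0 0 0 15;0 0 0 0 0 0 3;0 0 0 0 0 0 3;0 0 0 0 0 0 3;0 0 0 0 0 0 3;0 0 0 0 0 0 3;0 0 0 0 0 0 3;0 0 0 0 0 0 3' 25
python3 - <<'E'
from h import *
need(.5029,-.1625,.223,-5.07)
E
```

```text
t: 44.05
ee_pos: [0.5033, -0.1636, 0.2237]
tool_rot: [2.316, 2.12, 0.001]
force: [-0.7, -0.2, -0.5]
gripper_width: 0.0387
gripper_force: 0.0
t: 45.05
ee_pos: [0.5028, -0.1634, 0.223]
tool_rot: [-2.317, -2.121, 0.0]
force: [-2.2, -0.7, 1.2]
gripper_width: 0.0088
gripper_force: 24.6
t 45.05 yaw -5.06 turn [-0.   -0.    0.01] shift after turn [ 0.9  0.  -0. ] w 8.8 F [-2.2 -0.7  1.2] p [ 0.5028 -0.1634  0.223 ]
```

```bash
python3 -m creep '0 1 0 0 0 0 3;0 1 0 0 0 0 3;0 0.3 0 0 0 0 3;0 0 0 0 0 0 3;0 0 0 0 0 0 3;0 0 0 0 0 0 3;0 0 0 0 0 0 3;0 0 0 0 0 0 3;0 0 0 0 0 0 3;0 0 0 0 0 0 3'
python3 -m creep '0 0 0 0 0 0 10;0 0 0 0 0 0 15;0 0 0 0 0 0 20;0 0 0 0 0 0 30;0 0 0 0 0 0 40;0 0 0 0 0 0 45;0 0 0 0 0 0 45;0 0 0 0 0 0 45;0 0 0 0 0 0 45;0 0 0 0 0 0 45'
python3 -m creep '0 0 -5 0 0 0 45;0 0 -15 0 0 0 45;0 0 -25 0 0 0 45;0 0 -30 0 0 0 45;30 0 -30 0 0 0 45;40 0 0 0 0 0 45;40 0 0 0 0 0 45;40 0 0 0 0 0 45;40 0 0 0 0 0 45;0 0 0 0 0 0 45'
```

```text
t: 46.05
ee_pos: [0.5045, -0.1636, 0.2229]
tool_rot: [-2.317, -2.121, 0.001]
force: [-4.6, 1.1, 4.3]
gripper_width: 0.0086
gripper_force: 24.9
t: 47.05
ee_pos: [0.5052, -0.1636, 0.2229]
tool_rot: [2.317, 2.121, 0.0]
force: [0.4, -0.1, -0.8]
gripper_width: 0.0383
gripper_force: 0.0
t: 48.05
ee_pos: [0.5219, 0.0301, 0.3285]
tool_rot: [-2.31, -2.127, -0.004]
force: [0.6, -0.9, -0.1]
gripper_width: 0.0385
gripper_force: 0.0
```

I'm out of picture views, so I'll check the bars by code: white blobs in the tray and mould areas of the top image.

```bash
python3 - <<'E'
from h import *
a=cap('top');old=cv2.imread('pics/c7.png');new=cv2.resize(a['img'][130:280,330:460,::-1],None,fx=4,fy=4,interpolation=cv2.INTER_CUBIC)
d=np.abs(old.astype(int)-new).max(2)[280:500,180:];print('changed px share on tray',(d>40).mean())
s=cap('side');o=cv2.imread('pics/s7.png');n=cv2.resize(s['img'][180:330,260:460,::-1],None,fx=4,fy=4,interpolation=cv2.INTER_CUBIC)
d=np.abs(o.astype(int)-n).max(2)>40;print('side',d.mean(),'bars',d[440:].mean(),'tin',d[80:170,160:280].mean())
need(*read_state()['ee_pos'])
E
```

```text
changed px share on tray 0.004612299465240641
side 0.013733333333333334 bars 0.00603125 tin 0.0
t 48.15 yaw -4.94 turn [ 0.03  0.03 -0.  ] shift after turn [0. 0. 0.] w 38.2 F [ 0.6  0.7 -0.5] p [0.5219 0.0263 0.3283]
```

Apart from the small nudge, nothing has moved, so I'm handing in.

```bash
python3 -c "
from plant import *
print(finish_job())"
```

```text
the job is handed in; nothing more can be done
None
```

I handed the job in at about 48 s: all three bars present lie flat on the tray inside the lip, the magnifier's arm points over the tray's middle to within about 0.5°, its lens is level to about 0.03 rad by my measurements, and I left the wax tin and the brown look-alike alone.

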